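# Click the photometer's filter wheel round and take a reading

## Robot

A 7-joint arm with a two-finger parallel gripper is mounted at the origin on the work surface. World frame = base frame: x ahead of the robot, y to its left, z up, the work surface at z = 0. Lengths are in m, angles in rad, forces in N, time in s.
With the tool pointing down it reaches from about 0.35 to 0.9 m from the base axis. Payload 8.1 kg.
Tool frame: the origin (TCP) lies at the very end of the fingers, on their centre line; the grasp point (between the pads) lies 19 mm behind it; z points along the fingers, y is the line along which they close (so a half turn about z gives the same grasp; the last joint's range is limited). The gripper opens to 92 mm and grips with 3 to 60 N. Pads are 19 mm wide; open, the fingers measure 130 mm over their backs; the gripper's body (75 mm by 190 mm) begins 47 mm behind the grasp point.
Start: joints at [-0.103, 0.434, 0.025, 1.573, -0.012, 1.134, -0.075], TCP at [0.625, -0, 0.227] pointing down, gripper open.
Joint ranges: [-2.62, 2.62], [-0.44, 2.09], [-1.27, 1.32], [0.08, 2.57], [-1.32, 4.46], [0.12, 2], [-2.74, 2.74]. Speed limits (rad/s): [2.22, 2.22, 3.01, 3.01, 3.14, 3.14, 3.14].

## Interface

Orientations are given as a rotation vector (axis times angle).
In Python, from cell import arm gives the robot as it stands.
- The arm moves only by the tool drive_tool, never from a script. Its argument "targets" is a list of rows, each a list of 7 numbers: the turn, a rotation vector about the world's x, y, z in units of 5 degrees (1.0 is 5 degrees), then the shift along the world's x, y, z in units of 40 mm (1.0 is 40 mm), then the opening, from 0 (shut) to 1 (fully open). In form: [[wx, wy, wz, dx, dy, dz, fingers], ...]. A call has 1 to 5 rows; each row is the pose to reach, as a shift and turn from the pose commanded when the call began; what a row does not reach only later rows make up. A row lasts 1/10 s, in which the tool goes at most 50 mm and 8.59 degrees, less where a joint would pass 70% of its speed; a pose out of reach is approached as far as the arm can. A call with a gripper value outside its range is refused whole. The fingers move at their own pace and stop on an object; "force" is the grip in N (left out, the last holds). Time passes only in rows, so rows that repeat a pose let the fingers close. It gives the time, the measured TCP pose, the force, the opening and the grip force at its end, in the units of the state.
- arm.observe(): the state, without advancing time (a new reading comes with each control period).
- arm.get_image(name): name is "scene" or "side" or "wrist"; returns a dict with "pixels" (384x512x3 uint8, red, green, blue), "intrinsics" (3x3 intrinsics, pixels), "rvec" (rotation vector, rad) and "tvec" (3), from world to camera coordinates, as OpenCV has them; the wrist camera has in their place "mount" (4x4, takes a point from camera to tool coordinates, whose origin is the TCP and whose axes are the flange's). Camera axes: x right, y down, z forward; pixel columns grow to the right and rows downward; lengths in m; the calibration is good to about 2 mm. A picture is of the moment at which its call begins: read the wrist's pose just before it. There is no depth.
- arm.sign_off(): hands the job in; it is judged then, once.
The state is a dict: "clock": time; "joints": joint angles; "dq": joint speeds; "joint_efforts": joint torques, N m; "position": TCP position; "ee_rot": TCP orientation; "force": force on the tool from outside, world axes, zero at the start; "ft_torque": the same for the moment, N m; "width": opening from 0.0 (shut) to 1.0 (fully open); "gripper_force": force on a finger pad.
Only numpy, scipy, OpenCV 4.12 (cv2) and the standard library are available. Lean on these libraries where they do the work, as an engineer would, in place of code of your own. Each camera call takes 0.05 s, during which the arm holds its last target. There are 200 camera calls.

## Task

With a fingertip, flick the toothed edge of the photometer's filter wheel clockwise (seen from above), click by click, until the square window rests at the pointer on the measuring head, without clicking past it. Then press the round key on the photometer fully down and let it come up again. Nothing is to be gripped or lifted; leave the glassware, bowl, bottles and hammer around it where they are.

Things in the scene. Friction and masses are not known exactly. Their poses are not given: they have to be found in the camera images.
- photometer: Grey bench instrument, fixed. Origin on the table under the wheel's axis; +x runs from wheel to measuring head, z up, yaw within 0.4 rad of the world's. In its frame, mm: deck x -12 to 163, y -145 to 115, top z 50; white head x 68 to 158, y -55 to 55, top z 105; pointer nose on the head, tip x 44, y 0, z 76 to 82. The wheel overhangs the deck's front edge; below and before it all is free.
- wheel (a joint): Wheel angle, rad; grows clockwise from above (the front, -x, edge moves to the photometer's +y). Clicks every 0.785; 0 = square window at the pointer; starts 2 to 4 clicks short: -1.57, -2.36 or -3.14. Sprung detent: 2 to 3 N at the teeth takes it over; pushed well past half way it snaps to the next click and stays.
- wheel_hub (a point): Centre of the wheel's top face, on its axis. White wheel lying flat, z 54 to 70 mm (hub cap to 74), radius 42 mm, with eight blunt teeth 7 mm wide out to radius 56 mm. At each click two teeth stand 22.5 degrees either side of straight front (photometer's -x) and the gaps are centred at 0, 45, 90.. degrees from it.
- square_window (a point): Centre of the one square window (20 mm) on the wheel's top face, 29 mm from the axis; the other seven windows are round, 13 mm. At the pointer when it lies on the photometer's +x side of the hub.
- key (a joint): Travel of the measuring key, m: 0 up, 0.005 fully down (sprung, 4 N when fully down).
- key_top (a point): Centre of the top of the round white key, 24 mm across in a black housing, on the deck at photometer x = 50, y = -108 mm. Pressed straight down.
- reagent: Amber bottle, 68 mm across, 150 mm tall, origin under its centre. Leave alone.
- jar: White jar with black cap, 56 mm across, 70 mm tall, origin under its centre. Leave alone.
- beaker: Glass beaker, 72 mm across, 85 mm tall, origin under its centre. Leave alone.
- vial1: Capped glass vial, 25 mm across, 55 mm tall, origin under its centre. Leave alone.
- vial2: Another such vial. Leave alone.
- mortar: White ceramic bowl, 100 mm across, 50 mm tall, origin under its centre. Leave alone.
- hammer: Hammer 270 mm long lying on the table, origin near its middle. Leave alone.

How it is judged:
By the outcome, as a careful person would: the job done as asked, in the order asked, and still so for the second after the job is handed in, with the robot touching nothing.
It also fails if it takes over 58 s, if anything falls off the work surface, if the arm or the gripper's body presses on something with over 40 N, if the wrist force passes 120 N, or if a joint passes its speed limit or range.

## Working session

There is one attempt and no reset: what is moved stays moved. The work goes in short steps, Python scripts to look and compute and a tool call to move; the robot and the scene stay as the last step left them, time stands still between calls to the robot, and variables do not carry over. Pictures are saved under pics/ and viewed, at most 10 in all, crops included, and the job is handed in when it is done.

Besides the shell and the picture viewer there is one more tool, called by a JSON object that holds its "api" and its "payload", one argument or row to a line. drive_tool: Moves the arm, as the interface text tells. Its arguments: {"type":"object","properties":{"targets":{"type":"array"},"force":{"type":"number"}},"required":["targets"]}

```bash
mkdir -p pics; python3 - <<'E'
from cell import arm
import cv2,numpy as np
s=arm.observe();print(s)
ims=[]
for n in("scene","side"):
    d=arm.get_image(n);cv2.imwrite(f"pics/{n}0.png",d["pixels"][...,::-1])
    np.savez(f"{n}.npz",**d)
    print(n,d["intrinsics"],d["rvec"],d["tvec"])
E
```

```text
{'clock': 0.0, 'joints': array([-0.10260411,  0.43523892,  0.02497338,  1.57410103, -0.01160393,
        1.13396549, -0.07509509]), 'dq': array([-0.00239932,  0.00027974,  0.00020247,  0.00061335,  0.0002419 ,
        0.00154191,  0.0012817 ]), 'joint_efforts': array([ 3.89017032e-04, -6.67853522e+01,  9.84863900e-01, -3.14464223e+01,
       -6.05165795e-02,  4.27553023e-02,  1.12382318e-04]), 'position': array([ 6.24496179e-01, -5.32313940e-05,  2.25933537e-01]), 'ee_rot': array([-2.22079987e+00, -2.22066026e+00,  1.88876208e-03]), 'force': array([-0.03682471, -0.13195849, -0.86195747]), 'ft_torque': array([ 0.01712319, -0.04489593,  0.03267322]), 'gripper_force': 0.0, 'width': 1.0042655374492555}
scene [[444.98254813   0.         257.39032278]
 [  0.         444.98254813 185.48451652]
 [  0.           0.           1.        ]] [ 1.97541226  1.17118099 -0.59506097] [-0.34989353 -0.20274383  1.64299076]
side [[433.25886045   0.         255.57299848]
 [  0.         433.25886045 186.32446641]
 [  0.           0.           1.        ]] [ 0.75768487 -2.51604455  1.19809558] [0.51498388 0.19945861 0.97363893]
```

View pics/scene0.png

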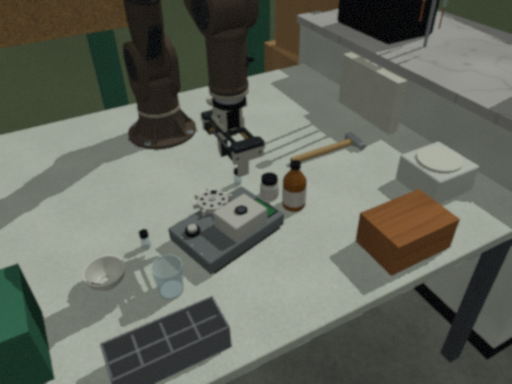

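View pics/side0.png

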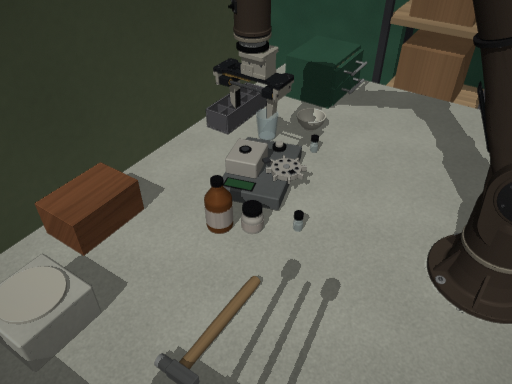

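The scene view shows the wheel near (212,200) and the key at (192,230). The side view shows the wheel near (287,168) and the key at (280,148).

```bash
cat > h.py <<'E'
import numpy as np,cv2
from scipy.spatial.transform import Rotation as R
def ray(d,uv):
    Rm=R.from_rotvec(d["rvec"]).as_matrix();c=-Rm.T@d["tvec"]
    v=Rm.T@np.linalg.inv(d["intrinsics"])@np.array([uv[0],uv[1],1.]);return c,v
def plane(d,uv,z):
    c,v=ray(d,uv);return c+v*(z-c[2])/v[2]
def proj(d,p):
    return cv2.projectPoints(np.atleast_2d(p).astype(float),d["rvec"],d["tvec"],d["intrinsics"],None)[0][:,0]
def tri(rs):
    A=0;b=0
    for c,v in rs:
        v=v/np.linalg.norm(v);P=np.eye(3)-np.outer(v,v);A=A+P;b=b+P@c
    return np.linalg.solve(A,b)
E
python3 - <<'E'
from h import *
S=np.load("scene.npz");D=np.load("side.npz")
print(plane(S,(212,200),.07),plane(D,(287,168),.07),plane(S,(192,229),.06),plane(D,(280,147),.06))
print(tri([ray(S,(212,200)),ray(D,(287,168))]))
a=S["pixels"][170:270,160:290];b=D["pixels"][120:210,215:315]
a=cv2.resize(a,None,fx=4,fy=4,interpolation=cv2.INTER_CUBIC)[:400];b=cv2.resize(b,None,fx=4,fy=4,interpolation=cv2.INTER_CUBIC)
c=np.zeros((400,800,3),np.uint8);c[:,:400]=a[:,:400];c[:360,400:]=b
cv2.imwrite("pics/c1.png",c[...,::-1])
E
```

```text
[ 0.54133298 -0.03218984  0.07      ] [ 0.53032812 -0.02153255  0.07      ] [ 0.61163441 -0.11923097  0.06      ] [ 0.60628061 -0.11126591  0.06      ]
[ 0.53433561 -0.02938163  0.06367101]
```

View pics/c1.png

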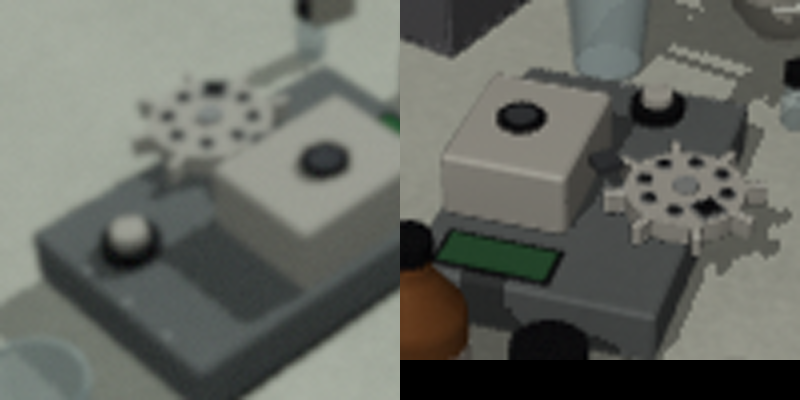

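Left half: hub at scene (212,199.3), square window at (213.5,192), key top at (192,227.5). Right half: hub at side (286.5,166.3), square at (292,171.8), key at (278.8,144.3).

```bash
python3 - <<'E'
from h import *
S=np.load("scene.npz");D=np.load("side.npz")
P={}
for n,a,b,z in [("hub",(212,199.25),(286.5,166.25),.074),("sq",(213.5,192),(292,171.75),.07),("key",(192,227.3),(278.75,144),.065)]:
    P[n]=tri([ray(S,a),ray(D,b)]);print(n,P[n],plane(S,a,z),plane(D,b,z))
k=P["key"]-P["hub"];print(np.hypot(*k[:2]),np.hypot(50,108))
yaw=np.arctan2(k[1],k[0])-np.arctan2(-108,50);print("yaw",yaw)
q=P["sq"]-P["hub"];print("sq r",np.hypot(*q[:2]),"ang rel",np.arctan2(q[1],q[0])-yaw)
# head top corners (scene, side) z .105
hs=[plane(S,(160+x/4,170+y/4),.105) for x,y in [(216,165),(305,235),(338,95)]]
hd=[plane(D,(215+x/4,120+y/4),.105) for x,y in [(43,155),(165,175),(210,95),(110,75)]]
print(np.round(hs,3),np.round(hd,3))
W=arm=None
E
```

```text
hub [ 0.53658977 -0.03004432  0.06824484] [ 0.54301707 -0.03258726  0.074     ] [ 0.53288878 -0.02290155  0.074     ]
sq [ 0.51080213 -0.01445515  0.06977044] [ 0.51122514 -0.01449113  0.07      ] [ 0.51061367 -0.01434267  0.07      ]
key [ 0.61305387 -0.11769061  0.06539888] [ 0.61099384 -0.11841477  0.065     ] [ 0.61378362 -0.11628985  0.065     ]
0.11631263803378872 119.01260437449471
yaw 0.28378367715608854
sq r 0.030133448671962056 ang rel 2.314071799161629
[[ 0.625 -0.06   0.105]
 [ 0.71  -0.04   0.105]
 [ 0.6    0.038  0.105]] [[ 0.664  0.074  0.105]
 [ 0.584  0.048  0.105]
 [ 0.61  -0.048  0.105]
 [ 0.683 -0.031  0.105]]
```

Square is at about +135° in the photometer frame, so three clicks. I'll move to the front and look with the wrist camera, while closing the fingers and turning so the closing line is radial.

{"api": "drive_tool", "payload": {
  "targets": [
    [0,0,1,-0.8,-0.3,0,0],
    [0,0,2,-1.6,-0.6,0,0],
    [0,0,3,-2.4,-1,0,0],
    [0,0,3,-3.2,-1.5,0,0],
    [0,0,3,-3.2,-1.5,0,0]
  ],
  "force": 20
}}

```text
clock: 0.6
position: [0.4928, -0.0632, 0.2265]
ee_rot: [-1.917, -2.487, 0.005]
force: [0.6, 0.5, -0.4]
width: 0.613
gripper_force: 0.0
```

```bash
python3 - <<'E'
from h import *
from cell import arm
S=np.load("scene.npz");D=np.load("side.npz")
for n,a,d,z in [("vial2",(298,228),D,.0),("vial1",(315,151),D,0),("jar",(252,205),D,.07),("reag",(218,182),D,.15),("vial1s",(146,247),S,0),("beak",(267,113),D,.085)]: print(n,plane(d,a,z).round(3))
s=arm.observe();d=arm.get_image("wrist");print(s["position"],s["ee_rot"],s["width"],s["clock"],d["mount"])
np.savez("wrist.npz",pos=s["position"],rot=s["ee_rot"],**d)
cv2.imwrite("pics/w1.png",cv2.resize(d["pixels"],(768,576))[...,::-1])
d=arm.get_image("side");np.savez("side1.npz",**d)
E
```

```text
vial2 [0.424 0.099 0.   ]
vial1 [ 0.548 -0.23   0.   ]
jar [0.525 0.156 0.07 ]
reag [0.584 0.207 0.15 ]
vial1s [ 0.554 -0.232  0.   ]
beak [ 0.722 -0.222  0.085]
[ 0.49281315 -0.06320729  0.22647256] [-1.91687768 -2.48709195  0.00451964] 0.6126038570220401 0.6 [[-1.26062613e-03 -9.62086906e-01 -2.72740164e-01  7.43667616e-02]
 [ 9.99999182e-01 -1.27231124e-03 -1.34014440e-04  8.84616567e-05]
 [-2.18076838e-04 -2.72740110e-01  9.62087722e-01 -1.58202469e-01]
 [ 0.00000000e+00  0.00000000e+00  0.00000000e+00  1.00000000e+00]]
```

View pics/w1.png

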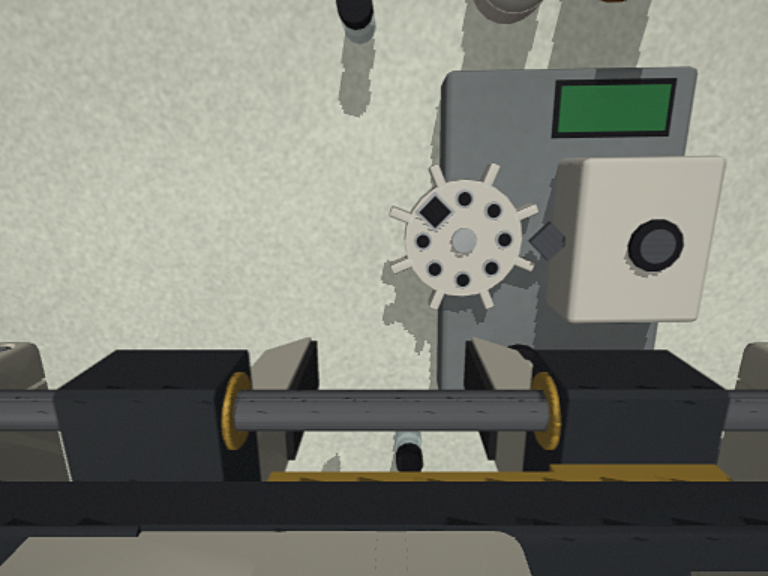

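The wrist view shows the hub at (464,240), the square window at (435,212), and the pointer to the right at (547,240). Three clicks confirmed. The left side is the open front.

```bash
python3 - <<'E'
from h import *
w=np.load("wrist.npz");Rt=R.from_rotvec(w["rot"]).as_matrix();M=w["mount"]
def wp(u,v,z):
    r=Rt@M[:3,:3]@np.linalg.inv(w["intrinsics"])@np.array([u/1.5,v/1.5,1]);c=w["pos"]+Rt@M[:3,3]
    return c+r*(z-c[2])/r[2]
f=lambda *a:wp(*a)[:2]
hub=f(464,240,.074);sq=f(435,212,.07);print("hub",hub,"sq",sq,np.linalg.norm(sq-hub))
T=[f(u,v,.07) for u,v in [(392,209),(435,167),(494,166),(536,208),(533,268),(488,306),(435,306),(393,269)]]
c=np.mean(T,0);print("teeth c",c,[round(np.linalg.norm(t-c),4) for t in T])
a=[np.arctan2(*(t-c)[::-1]) for t in T];print("yaw",[round((x-np.pi/8+np.pi/8)%(np.pi/4),3) for x in a], "minus .393")
h=[f(*p,.105) for p in[(580,158),(575,320)]];d=h[0]-h[1];print("head yaw",np.arctan2(-d[0],d[1]),np.linalg.norm(d))
print(np.arctan2(*(sq-hub)[::-1]))
E
```

```text
hub [ 0.53633426 -0.0267297 ] sq [ 0.51153566 -0.01343341] 0.028138252155122348
teeth c [ 0.53638581 -0.02676196] [np.float64(0.0552), np.float64(0.0541), np.float64(0.0537), np.float64(0.0546), np.float64(0.0558), np.float64(0.0542), np.float64(0.0535), np.float64(0.0547)]
yaw [np.float64(0.646), np.float64(0.665), np.float64(0.684), np.float64(0.67), np.float64(0.655), np.float64(0.649), np.float64(0.684), np.float64(0.668)] minus .393
head yaw 0.34065189351624386 0.10400656755784701
2.6494287267970646
```

{"api": "drive_tool", "payload": {
  "targets": [
    [0,0,0.1,-0.4,-0.4,-1,0],
    [0,0,0.1,-0.8,-0.85,-2,0],
    [0,0,0.1,-0.8,-0.85,-2.6,0],
    [0,0,0.1,-0.8,-0.85,-2.6,0],
    [0,0,0.1,-0.8,-0.85,-2.6,0]
  ]
}}

```text
clock: 1.2
position: [0.4662, -0.0932, 0.123]
ee_rot: [-1.9, -2.501, -0.001]
force: [0.5, 0.4, 0.4]
width: 0.093
gripper_force: 0.0
```

```bash
python3 - <<'E'
from h import *
from cell import arm
s=arm.observe();print(s["position"],s["ee_rot"],s["width"],s["clock"])
w=arm.get_image("wrist");d=arm.get_image("side")
p=proj(d,s["position"])[0];print(p)
u,v=p.astype(int);c=np.zeros((576,800,3),np.uint8)
c[:300,:400]=cv2.resize(w["pixels"],(400,300))
c[:400,400:]=cv2.resize(d["pixels"][v-65:v+35,u-50:u+50],(400,400),interpolation=cv2.INTER_CUBIC)
cv2.imwrite("pics/c2.png",c[:400,:,::-1])
E
```

```text
[ 0.46616489 -0.0932079   0.12302719] [-1.90010554e+00 -2.50149216e+00 -5.37972907e-04] 0.09298930474976513 1.2
[322.15185785 146.54775571]
```

View pics/c2.png

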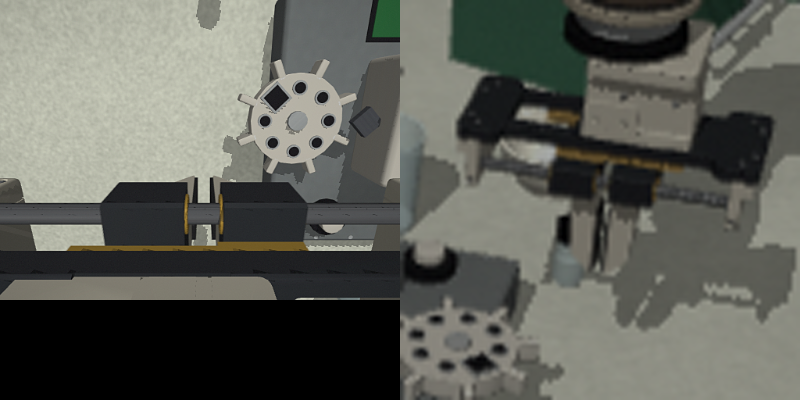

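{"api": "drive_tool", "payload": {
  "targets": [
    [0,0,0,0,0,-0.8,0],
    [0,0,0,0,0,-1.62,0],
    [0,0,0,0.36,0.11,-1.62,0],
    [0,0,0,0.71,0.22,-1.62,0],
    [0,0,0,0.71,0.22,-1.62,0]
  ]
}}

```text
clock: 1.8
position: [0.4968, -0.084, 0.0592]
ee_rot: [1.897, 2.5, 0.004]
force: [0.1, -0.9, -0.1]
width: 0.005
gripper_force: 0.0
```

{"api": "drive_tool", "payload": {
  "targets": [
    [0,0,0,-0.06,0.22,0,0],
    [0,0,0,-0.12,0.43,0,0],
    [0,0,0,-0.18,0.65,0,0],
    [0,0,0,-0.24,0.87,0,0],
    [0,0,0,-0.3,1.08,0,0]
  ]
}}

```text
clock: 2.3
position: [0.4805, -0.0408, 0.058]
ee_rot: [-1.9, -2.501, 0.0]
force: [-1.6, -2.2, 3.1]
width: 0.006
gripper_force: 1.8
```

{"api": "drive_tool", "payload": {
  "targets": [
    [0,0,0,0,0,0,0],
    [0,0,0,0,0,0,0],
    [0,0,0,0,0,0,0]
  ]
}}

```text
clock: 2.6
position: [0.481, -0.0423, 0.0579]
ee_rot: [-1.902, -2.5, 0.001]
force: [-4.7, -0.6, 2.8]
width: 0.001
gripper_force: 2.8
```

```bash
python3 - <<'E'
from h import *
from cell import arm
s=arm.observe();print(s["position"],s["force"],s["clock"])
w=arm.get_image("wrist")
cv2.imwrite("pics/w2.png",cv2.resize(w["pixels"],(640,480))[...,::-1])
E
```

```text
[ 0.48102053 -0.04229634  0.05788767] [-4.66485115 -0.56192471  2.84274703] 2.6
```

View pics/w2.png

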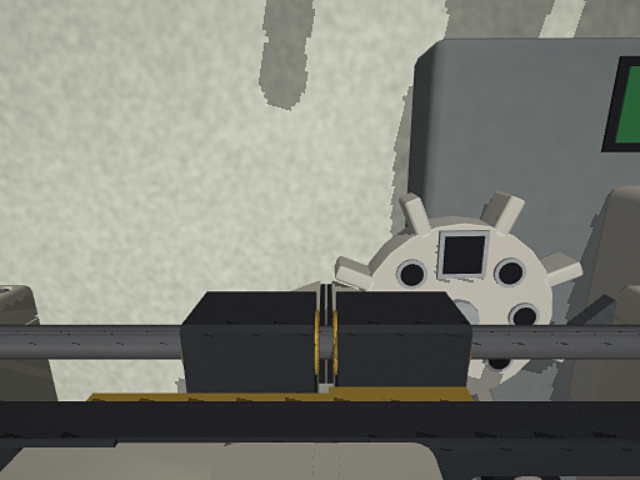

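The first click is done: the square window is at (463,255), directly +y of the hub. I'll retract, return and push again 4 mm further out, because the finger pressed lightly on the rim.

{"api": "drive_tool", "payload": {
  "targets": [
    [0,0,0,-0.72,-0.2,0,0],
    [0,0,0,-0.57,-0.74,0,0],
    [0,0,0,-0.42,-1.28,0,0],
    [0,0,0,0.2,-1.11,0,0],
    [0,0,0,0.2,-1.11,0,0]
  ]
}}

```text
clock: 3.15
position: [0.4938, -0.0865, 0.0585]
ee_rot: [1.9, 2.497, 0.006]
force: [-0.6, 0.6, 0.2]
width: 0.005
gripper_force: 0.0
```

{"api": "drive_tool", "payload": {
  "targets": [
    [0,0,0,-0.06,0.22,0,0],
    [0,0,0,-0.12,0.43,0,0],
    [0,0,0,-0.18,0.65,0,0],
    [0,0,0,-0.24,0.87,0,0],
    [0,0,0,-0.3,1.08,0,0]
  ]
}}

```text
clock: 3.65
position: [0.4772, -0.0416, 0.0581]
ee_rot: [1.9, 2.502, 0.001]
force: [0.1, 0.8, 1.2]
width: 0.005
gripper_force: 0.0
```

{"api": "drive_tool", "payload": {
  "targets": [
    [0,0,0,0,0,0,0],
    [0,0,0,0,0,0,0],
    [0,0,0,0,0,0,0]
  ]
}}

```text
clock: 3.95
position: [0.4776, -0.0434, 0.058]
ee_rot: [1.902, 2.5, 0.0]
force: [-0.2, -0.3, 0.3]
width: 0.001
gripper_force: 0.0
```

```bash
python3 - <<'E'
from h import *
from cell import arm
s=arm.observe();print(s["position"],s["force"],s["clock"])
w=arm.get_image("wrist")
cv2.imwrite("pics/w3.png",cv2.resize(w["pixels"],(640,480))[...,::-1])
E
```

```text
[ 0.47764976 -0.04344795  0.05801512] [-0.15577328 -0.2702421   0.30499541] 3.95
```

View pics/w3.png

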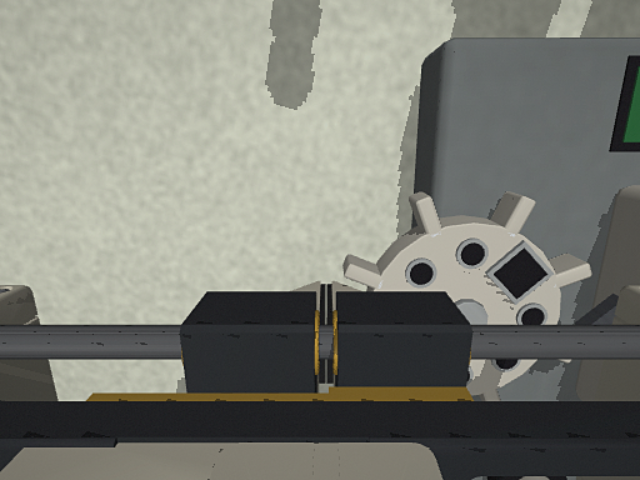

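The second click is done: the square window is at (520,272), at +45°. One more.

{"api": "drive_tool", "payload": {
  "targets": [
    [0,0,0,-0.72,-0.2,0,0],
    [0,0,0,-0.57,-0.74,0,0],
    [0,0,0,-0.42,-1.28,0,0],
    [0,0,0,0.3,-1.08,0,0],
    [0,0,0,0.3,-1.08,0,0]
  ]
}}

```text
clock: 4.5
position: [0.4933, -0.0866, 0.0584]
ee_rot: [1.901, 2.497, 0.004]
force: [0.4, 0.4, 0.2]
width: 0.009
gripper_force: 0.0
```

{"api": "drive_tool", "payload": {
  "targets": [
    [0,0,0,-0.06,0.22,0,0],
    [0,0,0,-0.12,0.43,0,0],
    [0,0,0,-0.18,0.65,0,0],
    [0,0,0,-0.24,0.87,0,0],
    [0,0,0,-0.3,1.08,0,0]
  ]
}}

```text
clock: 5.0
position: [0.4771, -0.0417, 0.0581]
ee_rot: [-1.9, -2.502, -0.001]
force: [0.1, -0.1, 0.0]
width: 0.006
gripper_force: 0.0
```

{"api": "drive_tool", "payload": {
  "targets": [
    [0,0,0,0,0,0,0],
    [0,0,0,0,0,0,0],
    [0,0,0,-0.72,-0.2,0,0],
    [0,0,0,-0.72,-0.2,1.2,0],
    [0,0,0,-0.72,-0.2,2,0]
  ]
}}

```text
clock: 5.5
position: [0.4476, -0.0519, 0.1392]
ee_rot: [-1.903, -2.499, 0.001]
force: [1.7, -0.5, -0.1]
width: 0.003
gripper_force: 0.0
```

```bash
python3 - <<'E'
from h import *
from cell import arm
s=arm.observe();print(s["position"],s["force"],s["clock"])
w=arm.get_image("wrist")
cv2.imwrite("pics/w4.png",cv2.resize(w["pixels"],(640,480))[...,::-1])
E
```

```text
[ 0.44756563 -0.05191676  0.13924705] [ 1.69154725 -0.53199369 -0.08538214] 5.5
```

View pics/w4.png

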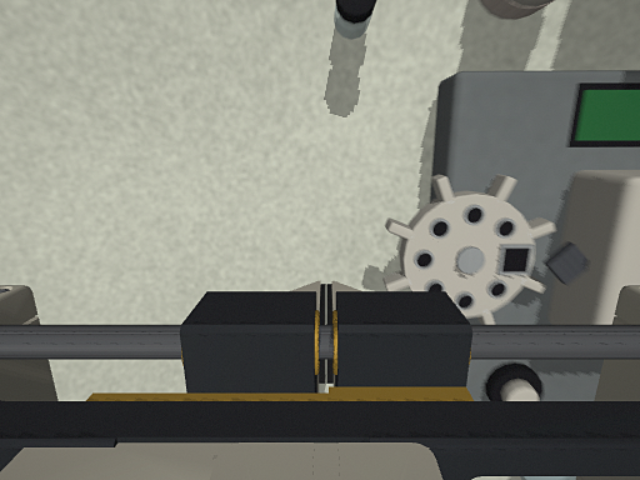

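The square window (515,260) is at the pointer (567,263). Now to the key.

{"api": "drive_tool", "payload": {
  "targets": [
    [0,0,0,1.04,-0.42,0,0],
    [0,0,0,2.07,-0.83,0,0],
    [0,0,0,3.1,-1.25,0,0],
    [0,0,0,4.14,-1.66,0,0],
    [0,0,0,4.14,-1.66,-0.6,0]
  ]
}}

```text
clock: 6.05
position: [0.6217, -0.1214, 0.1164]
ee_rot: [1.899, 2.49, 0.006]
force: [0.3, 0.1, -0.4]
width: 0.005
gripper_force: 0.0
```

{"api": "drive_tool", "payload": {
  "targets": [
    [0,0,0,0,0,-0.3,0],
    [0,0,0,0,0,-0.6,0],
    [0,0,0,0,0,-0.8,0],
    [0,0,0,0,0,-0.8,0],
    [0,0,0,0,0,-0.8,0]
  ]
}}

```text
clock: 6.55
position: [0.6141, -0.1175, 0.0824]
ee_rot: [1.901, 2.501, 0.0]
force: [0.3, 0.5, 0.9]
width: 0.002
gripper_force: 0.0
```

Centred over the key. I'll lower slowly in 2 to 3 mm rows.

{"api": "drive_tool", "payload": {
  "targets": [
    [0,0,0,0,0,-0.1,0],
    [0,0,0,0,0,-0.2,0],
    [0,0,0,0,0,-0.3,0],
    [0,0,0,0,0,-0.35,0],
    [0,0,0,0,0,-0.35,0]
  ]
}}

```text
clock: 7.05
position: [0.6144, -0.1176, 0.0679]
ee_rot: [1.901, 2.5, 0.0]
force: [0.5, -0.5, 2.8]
width: 0.006
gripper_force: 1.5
```

{"api": "drive_tool", "payload": {
  "targets": [
    [0,0,0,0,0,-0.05,0],
    [0,0,0,0,0,-0.05,0],
    [0,0,0,0,0,-0.05,0]
  ]
}}

```text
clock: 7.35
position: [0.6144, -0.1176, 0.0664]
ee_rot: [1.901, 2.5, 0.001]
force: [-1.7, -0.1, 5.5]
width: 0.003
gripper_force: 2.9
```

{"api": "drive_tool", "payload": {
  "targets": [
    [0,0,0,0,0,-0.05,0],
    [0,0,0,0,0,-0.05,0],
    [0,0,0,0,0,-0.05,0]
  ]
}}

```text
clock: 7.65
position: [0.6145, -0.1176, 0.066]
ee_rot: [1.901, 2.5, 0.001]
force: [-6.3, 1.9, 22.4]
width: 0.004
gripper_force: 10.7
```

The force rose sharply to 22 N at z = 0.066, so the key is on its stop. I'll raise in steps to check the travel from the release height.

{"api": "drive_tool", "payload": {
  "targets": [
    [0,0,0,0,0,0.1,0],
    [0,0,0,0,0,0.1,0],
    [0,0,0,0,0,0.1,0]
  ]
}}

```text
clock: 7.95
position: [0.6145, -0.1177, 0.068]
ee_rot: [1.901, 2.5, 0.001]
force: [0.4, 0.4, 1.6]
width: 0.006
gripper_force: 1.5
```

{"api": "drive_tool", "payload": {
  "targets": [
    [0,0,0,0,0,0.05,0],
    [0,0,0,0,0,0.05,0],
    [0,0,0,0,0,0.05,0]
  ]
}}

```text
clock: 8.25
position: [0.6144, -0.1176, 0.0698]
ee_rot: [1.902, 2.5, 0.0]
force: [1.7, 0.0, 2.3]
width: 0.01
gripper_force: 0.9
```

{"api": "drive_tool", "payload": {
  "targets": [
    [0,0,0,0,0,0.05,0],
    [0,0,0,0,0,0.05,0],
    [0,0,0,0,0,0.05,0]
  ]
}}

```text
clock: 8.55
position: [0.6136, -0.1176, 0.0716]
ee_rot: [-1.901, -2.5, 0.001]
force: [0.5, 0.2, 0.1]
width: 0.008
gripper_force: 0.0
```

{"api": "drive_tool", "payload": {
  "targets": [
    [0,0,0,0,0,0.5,0],
    [0,0,0,-0.3,-0.7,1.5,0],
    [0,0,0,-1.0,-1.4,2.5,0],
    [0,0,0,-1.6,-1.4,3.2,0],
    [0,0,0,-1.6,-1.4,3.2,0]
  ]
}}

```text
clock: 9.05
position: [0.549, -0.1765, 0.2044]
ee_rot: [1.904, 2.493, 0.002]
force: [-0.3, -0.8, -0.1]
width: 0.003
gripper_force: 0.0
```

```bash
python3 - <<'E'
from h import *
from cell import arm
s=arm.observe();print(s["position"],s["force"],s["clock"])
w=arm.get_image("wrist");d=arm.get_image("side")
c=np.zeros((400,800,3),np.uint8);c[:300,:400]=cv2.resize(w["pixels"],(400,300))
c[:360,400:]=cv2.resize(d["pixels"][120:210,215:315],(400,360),interpolation=cv2.INTER_CUBIC)
cv2.imwrite("pics/c3.png",c[...,::-1])
E
```

```text
[ 0.54897555 -0.17651139  0.20441542] [-0.30578482 -0.82137978 -0.12781238] 9.05
```

View pics/c3.png

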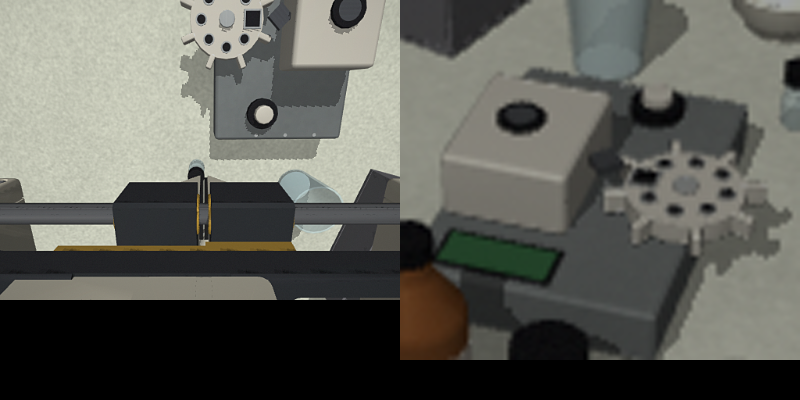

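The square window (253,18 in the wrist view) is at the pointer and the key is up. The key left the finger at z ≈ 0.071 and stopped at 0.066, which is the full 5 mm. The arm is clear of everything.

```bash
python3 -c "
from cell import arm
print(arm.sign_off())"
```

```text
the job is handed in; nothing more can be done
None
```

The job is handed in: the wheel went three clicks clockwise so the square window rests at the pointer, then the key was pressed fully down (5 mm) and came up again, with nothing else touched.

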